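# Trip the hidden drawer latch of the label printer with the release pin

## Robot

A 6-joint arm with a two-finger parallel gripper is mounted at the origin on the work surface. World frame = base frame: x ahead of the robot, y to its left, z up, the work surface at z = 0. Lengths are in m, angles in rad, forces in N, time in s.
With the tool pointing down it reaches from about 0.3 to 0.825 m from the base axis. Payload 5.4 kg.
Tool frame: the origin (TCP) lies at the very end of the fingers, on their centre line; the grasp point (between the pads) lies 19 mm behind it; z points along the fingers, x is the direction in which the jaws open and shut, and the axes are right-handed (so a half turn about z gives the same grasp; the last joint's range is limited). The gripper opens to 92 mm and grips with 3 to 60 N. Pads are 20 mm wide; open, the fingers measure 128 mm over their backs; the gripper's body (75 mm by 189 mm) begins 69 mm behind the grasp point.
Start: joints at [1.022, 0.158, 1.597, -0, 1.386, -0.21], TCP at [0.191, 0.542, 0.215] pointing down, gripper open.
Joint ranges: [-2.91, 2.91], [-0.94, 2.29], [0.18, 2.7], [-1.29, 4.43], [0.17, 2.64], [-3, 3]. Speed limits (rad/s): [2.57, 2.57, 3.14, 3.14, 3.14, 3.14].

## Interface

Orientations are given as a rotation vector (axis times angle).
In Python, from workcell import bot gives the robot as it stands. Calls block until the motion is done:
- bot.goto(position, orientation): joint-space move of the TCP to a pose.
- bot.line_to(position, rot=None, max_speed=0.15): straight line of the TCP; rot=None keeps the orientation; max_speed is the mean speed in m/s.
- bot.set_joints(angles): joint-space move.
- bot.set_gripper(opening, newtons=None): opening from 0.0 (shut) to 1.0 (fully open); newtons is the grip in N (None keeps the last); returns when the fingers have stopped.
- bot.hold(seconds).
- bot.inverse_kinematics(position, orientation): joint angles nearest the present ones, or None.
- bot.read_camera(name): name is "side" or "top"; returns a dict with "pixels" (420x560x3 uint8, blue, green, red), "fx", "fy", "cx", "cy" (pixels), "R" (3x3) and "t" (3): a world point X has camera coordinates R X + t. Camera axes: x right, y down, z forward; pixel columns grow to the right and rows downward; lengths in m; the calibration is good to about 2 mm. A picture is of the moment at which its call begins. There is no depth.
A pose or a line that the arm cannot do raises bot.MotionError and nothing moves.
- bot.job_done(): hands the job in, once; it reports no verdict.
Readings, each from a call of its own:
- bot.current_clock(): time.
- bot.current_joints(): joint angles.
- bot.current_joint_vel(): joint speeds.
- bot.current_effort(): joint torques, N m.
- bot.current_ee_pos(): TCP position.
- bot.current_tool_rot(): TCP orientation.
- bot.current_contact_force(): force on the tool from outside, world axes, zero at the start.
- bot.current_ft_torque(): the same for the moment, N m.
- bot.current_opening(): opening from 0.0 (shut) to 1.0 (fully open).
Only numpy, scipy, OpenCV 4.12 (cv2) and the standard library are available. Lean on these libraries where they do the work, as an engineer would, in place of code of your own. Each camera call takes 0.05 s, during which the arm holds its last target.

## Task

The label printer's drawer is shut by a hidden spring latch. Take the thin release pin out of its stand, feel through the slot in the printer's lid for the small window beneath it, and press the pin gently down through the window until the drawer springs out, never pushing on the printer with more than 25 N. Then stand the pin fully down in its hole in the stand again, let go, and leave everything else on the table where it is.

Things in the scene. Friction and masses are not known exactly. Their poses are not given: they have to be found in the camera images.
- printer: label printer, a fixed grey housing 200 (x) x 180 (y) x 130 mm high, standing on the table; origin at the centre of its underside, z up, its drawer front faces its own -x. The top face is level and carries the access slot, a display and three flat buttons
- slot (a point): centre of the access slot, at the level of the printer's top face, 35 mm from the printer's centre towards its front; axes as the printer's. The slot is 9 mm wide along the printer's x and 37 mm long along its y; the lid is 5 mm thick. All that lies under the slot is level with and parallel to the top face
- inner_plate (a point): point 12 mm straight below slot, on top of a fixed rigid steel plate, 5 mm thick, with one square window 10 mm wide (1 mm chamfer). The window is centred across the slot, but its centre lies anywhere up to 11 mm to either side of this point along the slot (printer's y): different each time, not measured, to be felt for
- latch_level (a point): point 25 mm straight below slot, at the height of the flat top of the latch plunger, 14 mm square, which sits right under the window, wherever that is. The plunger yields downwards from 4 N, needs 0.7 N more per mm, lets the drawer go after about 5 mm (about 8 N) and meets a hard stop at 10 mm (11 N)
- drawer (a joint): how far the drawer is out, in m: 0 when latched shut, about 0.055 when sprung fully out towards the printer's -x (it does so by itself within half a second once the latch is tripped; it cannot be pulled out before)
- drawer_front (a point): middle of the top edge of the drawer's black front panel (156 mm wide, 76 mm high); it moves with the drawer
- rod: the release pin, loose, 55 to 95 g: a round steel shaft, 6 mm thick and 70 mm long, below a square dark grip 16 x 16 x 60 mm; 130 mm long in all. Origin at the tip of the shaft, z along the pin towards the grip (grip from 70 to 130 mm), x and y square to the grip's flats. It stands tip down in the stand, its grip resting on the stand's top
- stand: fixed white block 60 (x) x 140 (y) x 76 mm high, origin at the centre of its underside, with two holes 74 mm deep: the pin's at y = -42 mm, and one at y = +42 mm that holds a marker
- stand_hole0 (a point): mouth of the pin's hole, in the top face of the stand; the hole is 11 mm wide, chamfered 2 mm, upright. With the pin fully down its tip is 70 mm below this point
- marker: bystander, leave it where it is: marker pen standing in the stand's other hole, loose, 19 mm thick, 135 mm long, its top 137 mm above the table; origin at its foot
- cucumber0: bystander, leave it where it is: loose cucumber, 40 mm thick, 280 mm long, lying along x on the left; origin under its middle
- cucumber1: bystander, leave it where it is: another cucumber like it
- cucumber2: bystander, leave it where it is: another cucumber like it
- label_roll: bystander, leave it where it is: loose roll of labels standing on end, 84 mm across, 50 mm high; origin at the centre of its underside
Mind the look-alikes: they are no part of the job. Leave any yellow look-alike of the rod alone.

How it is judged:
By the outcome, as a careful person would: the job done as asked, in the order asked, and still so for the second after the job is handed in, with the robot touching nothing.
It also fails if it takes over 72 s, if anything falls off the work surface, if the arm or the gripper's body presses on something with over 40 N, if the wrist force passes 120 N, or if a joint passes its speed limit or range.

## Working session

There is one attempt and no reset: what is moved stays moved. The work goes in short steps, each a Python script; the robot and the scene stay as the last script left them, time stands still between calls to the robot, and variables do not carry over. Pictures are saved under pics/ and viewed, and the job is handed in when it is done.

```bash
ls; mkdir -p pics; python3 - <<'E'
from workcell import bot
import cv2,numpy as np
for n in("side","top"):
    c=bot.read_camera(n); cv2.imwrite(f"pics/{n}0.png",c["pixels"])
    print(n,c["fx"],c["fy"],c["cx"],c["cy"],np.round(c["R"],4).tolist(),np.round(c["t"],4).tolist())
print(bot.current_clock(),bot.current_ee_pos(),bot.current_tool_rot(),bot.current_contact_force())
E
```

```text
pics
side 381.7970338983576 381.7970338983576 285.70168153457706 208.18950802374502 [[0.9941, -0.1062, -0.0203], [-0.082, -0.6182, -0.7817], [0.0705, 0.7788, -0.6233]] [-0.5749, 0.1736, 0.9636]
top 397.79201313926467 397.79201313926467 274.18820780657813 205.24726542373622 [[0.0569, -0.9984, 0.0027], [-0.9775, -0.0562, -0.2032], [0.203, 0.009, -0.9791]] [0.0692, 0.6055, 1.0575]
0.1 [0.19083302 0.54181442 0.21373077] [ 2.56362007e+00  1.81473289e+00 -2.39897709e-03] [-0.2954775   0.1489623  -0.32411909]
```

View pics/side0.png

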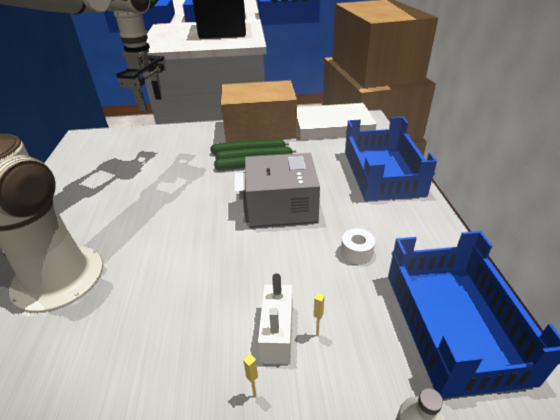

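View pics/top0.png

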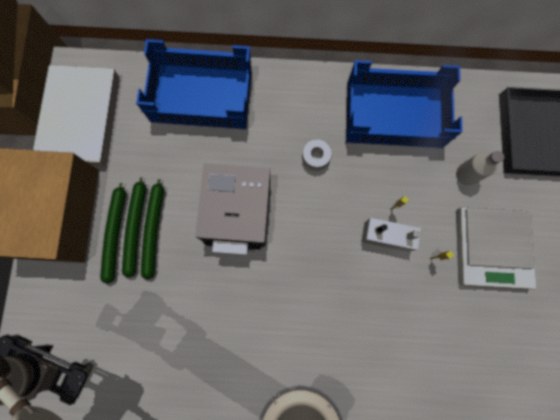

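```bash
python3 - <<'E'
import cv2,numpy as np
t=cv2.imread("pics/top0.png"); s=cv2.imread("pics/side0.png")
a=cv2.resize(t[195:275,350:470],None,fx=6,fy=6,interpolation=cv2.INTER_CUBIC); cv2.imwrite("pics/c1.png",a)
a=cv2.resize(s[260:380,230:350],None,fx=5,fy=5,interpolation=cv2.INTER_CUBIC); cv2.imwrite("pics/c2.png",a)
a=cv2.resize(t[155:260,185:285],None,fx=5.5,fy=5.5,interpolation=cv2.INTER_CUBIC); cv2.imwrite("pics/c3.png",a)
a=cv2.resize(s[145:230,230:330],None,fx=6,fy=6,interpolation=cv2.INTER_CUBIC); cv2.imwrite("pics/c4.png",a)
E
```

```text
(no output)
```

View pics/c1.png

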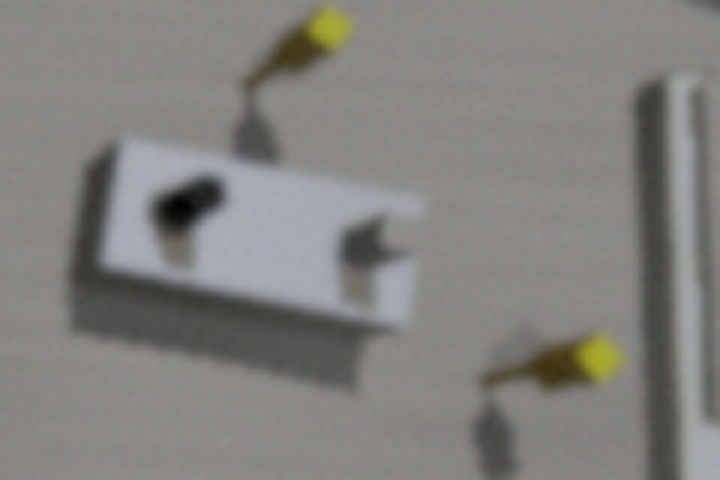

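View pics/c2.png

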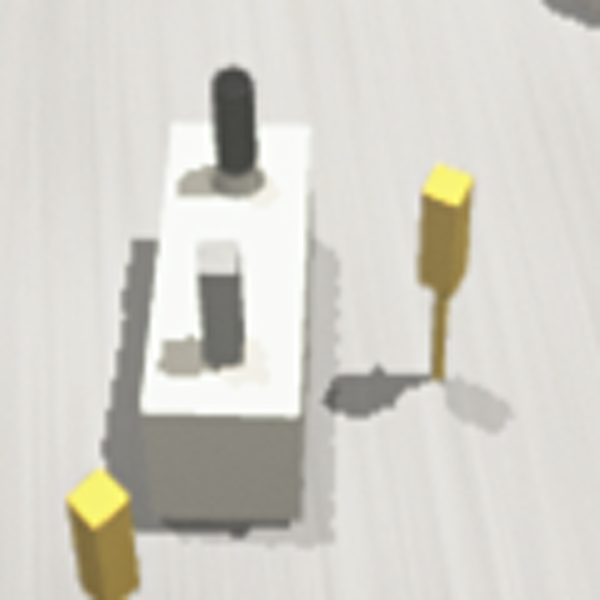

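View pics/c3.png

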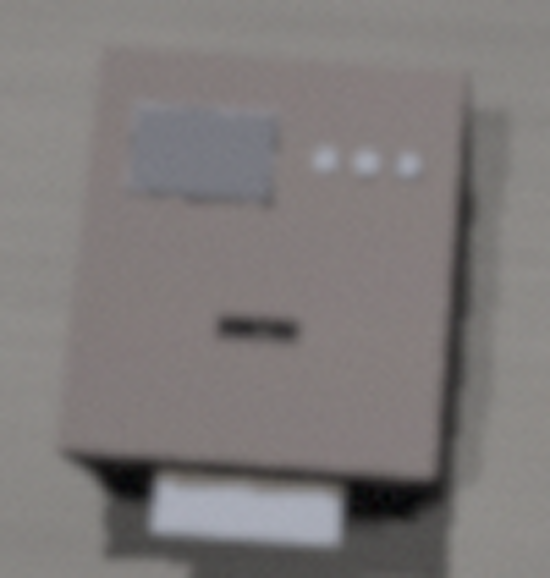

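View pics/c4.png

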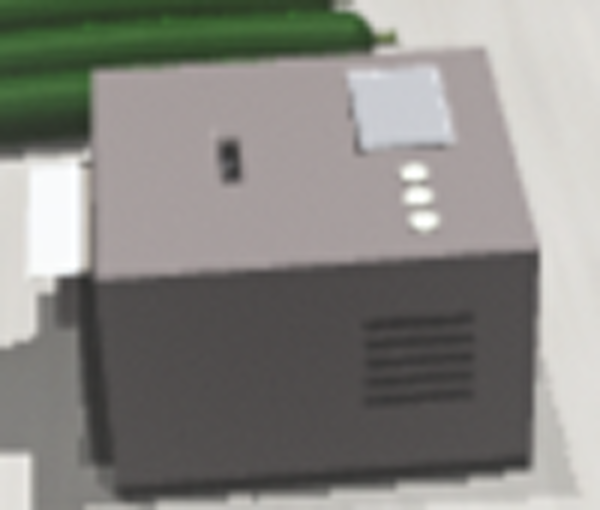

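```bash
cat > h.py <<'E'
import numpy as np,cv2
from scipy.optimize import least_squares
from scipy.spatial.transform import Rotation as Ro
CAM={}
def cams():
    import pickle,os
    if not os.path.exists("cams.pkl"):
        from workcell import bot
        pickle.dump({n:{k:v for k,v in bot.read_camera(n).items() if k!="pixels"} for n in("side","top")},open("cams.pkl","wb"))
    return pickle.load(open("cams.pkl","rb"))
CAM=cams()
def proj(n,X):
    c=CAM[n]; p=np.atleast_2d(X)@np.array(c["R"]).T+np.array(c["t"]).ravel()
    return np.c_[c["fx"]*p[:,0]/p[:,2]+c["cx"],c["fy"]*p[:,1]/p[:,2]+c["cy"]]
def ray(n,uv,z):
    c=CAM[n];R=np.array(c["R"]);t=np.array(c["t"]).ravel()
    d=R.T@np.array([(uv[0]-c["cx"])/c["fx"],(uv[1]-c["cy"])/c["fy"],1]);o=-R.T@t
    return o+d*(z-o[2])/d[2]
E
python3 - <<'E'
from h import *
def full(pts,f,ox,oy): return (np.array(pts,float)+.5)/f-.5+[ox,oy]
st=full([(122,135),(425,200),(410,328),(100,268)],6,350,195)
ss=full([(170,123),(312,125),(300,415),(141,412)],5,230,260)
pt=full([(100,45),(468,75),(440,485),(60,450)],5.5,185,155)
ps=full([(92,70),(485,50),(540,250),(95,282)],6,230,145)
for nm,a,b,z in(("stand",st,ss,.076),("printer",pt,ps,.13)):
    print(nm,"top",np.round([ray("top",p,z)[:2] for p in a],4).tolist())
    print(nm,"side",np.round([ray("side",p,z)[:2] for p in b],4).tolist())
def fit(obs,hx,hy,z):
    # model corners order list per obs
    def f(q,full=False):
        R=np.array([[np.cos(q[2]),-np.sin(q[2])],[np.sin(q[2]),np.cos(q[2])]]);r=[]
        for n,pts,m in obs:
            X=np.c_[np.array(m)*[hx,hy]@R.T+q[:2],np.full(len(m),z)]
            r.append((proj(n,X)-pts).ravel())
        return np.concatenate(r)
    return f
S=[(1,1),(1,-1),(-1,-1),(-1,1)]
m_top=S # top image: TL=(+x,+y) TR=(+x,-y)
m_side=[(-1,1),(1,1),(1,-1),(-1,-1)]
for nm,a,b,hx,hy,z,g in(("stand",st,ss,.03,.07,.076,[.45,-.25,0]),("printer",pt,ps,.1,.09,.13,[.5,.15,0])):
    for use in(["top"],["side"],["top","side"]):
        obs=[o for o in(("top",a,m_top),("side",b,m_side)) if o[0] in use]
        r=least_squares(fit(obs,hx,hy,z),g); print(nm,use,np.round(r.x,4),"rms px",np.sqrt(np.mean(r.fun**2)).round(2))
for n,p in(("top",full([(258,328)],5.5,185,155)[0]),("side",full([(230,160)],6,230,145)[0])): print("slot",n,ray(n,p,.13))
# pin grip
for n,p in(("top",full([(358,250)],6,350,195)[0]),("side",full([(226,362)],5,230,260)[0])): print("pinbase",n,p,ray(n,p,.076))
print("pintop side",ray("side",full([(219,260)],5,230,260)[0],.136))
for p in((248,85),(485,380)): print("look",ray("top",full([p],6,350,195)[0],0))
E
```

```text
stand top [[0.5795, -0.1625], [0.5572, -0.3014], [0.4981, -0.2936], [0.5173, -0.153]]
stand side [[0.5151, -0.1522], [0.5765, -0.161], [0.5552, -0.3], [0.4955, -0.2916]]
printer top [[0.6922, 0.3021], [0.6873, 0.1209], [0.4859, 0.1222], [0.4922, 0.3023]]
printer side [[0.4895, 0.3056], [0.6884, 0.2973], [0.6854, 0.1207], [0.4866, 0.1231]]
stand ['top'] [ 0.538  -0.2276 -0.1469] rms px 0.32
stand ['side'] [ 0.5356 -0.2263 -0.145 ] rms px 0.26
stand ['top', 'side'] [ 0.5364 -0.2268 -0.1465] rms px 0.49
printer ['top'] [ 0.5894  0.2118 -0.0157] rms px 0.52
printer ['side'] [ 0.5876  0.2119 -0.019 ] rms px 0.25
printer ['top', 'side'] [ 0.5885  0.2118 -0.017 ] rms px 0.47
slot top [0.55593987 0.21361817 0.13      ]
slot side [0.55279972 0.21327549 0.13      ]
pinbase top [409.25 236.25] [ 0.5323241 -0.2704528  0.076    ]
pinbase side [274.8 332. ] [ 0.52936405 -0.2738536   0.076     ]
pintop side [ 0.52934457 -0.27050442  0.136     ]
look [ 0.62267487 -0.24258598  0.        ]
look [ 0.48376462 -0.35653904  0.        ]
```

```bash
cat >> h.py <<'E'
def down(yaw):
    a=yaw/2; return np.pi*np.array([np.cos(a),np.sin(a),0])
def Rz(y): return np.array([[np.cos(y),-np.sin(y)],[np.sin(y),np.cos(y)]])
ST=np.array([.5364,-.2268]);SY=-.1465
PR=np.array([.5885,.2118]);PY=-.017
HOLE=ST+Rz(SY)@[0,-.042]
SLOT=PR+Rz(PY)@[-.035,0]
E
python3 - <<'E'
from h import *
from workcell import bot
print(HOLE,SLOT)
for nm,p,y in(("stand",HOLE,SY),("slot",SLOT,PY)):
    for k in(-np.pi,-np.pi/2,0,np.pi/2,np.pi):
        for z in (.084,.21,.27):
            try:q=bot.inverse_kinematics(np.r_[p,z],down(y+k))
            except Exception as e:q=None;print(e)
            print(nm,round(k,2),z,None if q is None else np.round(q,2))
t=cv2.imread("pics/top0.png"); s=cv2.imread("pics/side0.png")
a=cv2.resize(s[300:340,255:295],None,fx=12,fy=12,interpolation=cv2.INTER_CUBIC)
b=cv2.resize(t[220:260,395:435],None,fx=12,fy=12,interpolation=cv2.INTER_CUBIC); cv2.imwrite("pics/c5.png",np.hstack([a[:, :400],b[:,:400]]))
E
```

```text
[ 0.53026899 -0.2683501 ] [0.55350506 0.21239497]
stand -3.14 0.084 [-0.67  0.34  1.65  0.    1.15  2.62]
stand -3.14 0.21 [-0.67  0.21  1.55  0.    1.38  2.62]
stand -3.14 0.27 [-0.67  0.18  1.47  0.    1.5   2.62]
stand -1.57 0.084 [-0.67  0.34  1.65 -0.    1.15  1.05]
stand -1.57 0.21 [-0.67  0.21  1.55 -0.    1.38  1.05]
stand -1.57 0.27 [-0.67  0.18  1.47 -0.    1.5   1.05]
stand 0 0.084 [-0.67  0.34  1.65  0.    1.15 -0.53]
stand 0 0.21 [-0.67  0.21  1.55  0.    1.38 -0.53]
stand 0 0.27 [-0.67  0.18  1.47  0.    1.5  -0.53]
stand 1.57 0.084 [-0.67  0.34  1.65 -0.    1.15 -2.1 ]
stand 1.57 0.21 [-0.67  0.21  1.55 -0.    1.38 -2.1 ]
stand 1.57 0.27 [-0.67  0.18  1.47 -0.    1.5  -2.1 ]
stand 3.14 0.084 [-0.67  0.34  1.65 -0.    1.15  2.62]
stand 3.14 0.21 [-0.67  0.21  1.55 -0.    1.38  2.62]
stand 3.14 0.27 [-0.67  0.18  1.47 -0.    1.5   2.62]
slot -3.14 0.084 [ 0.16  0.33  1.66  0.    1.15 -2.96]
slot -3.14 0.21 [ 0.16  0.21  1.55  0.    1.38 -2.96]
slot -3.14 0.27 [ 0.16  0.17  1.47  0.    1.5  -2.96]
slot -1.57 0.084 [ 0.16  0.33  1.66 -0.    1.15  1.75]
slot -1.57 0.21 [ 0.16  0.21  1.55 -0.    1.38  1.75]
slot -1.57 0.27 [ 0.16  0.17  1.47 -0.    1.5   1.75]
slot 0 0.084 [ 0.16  0.33  1.66 -0.    1.15  0.18]
slot 0 0.21 [ 0.16  0.21  1.55 -0.    1.38  0.18]
slot 0 0.27 [ 0.16  0.17  1.47 -0.    1.5   0.18]
slot 1.57 0.084 [ 0.16  0.33  1.66 -0.    1.15 -1.39]
slot 1.57 0.21 [ 0.16  0.21  1.55 -0.    1.38 -1.39]
slot 1.57 0.27 [ 0.16  0.17  1.47 -0.    1.5  -1.39]
slot 3.14 0.084 [ 0.16  0.33  1.66 -0.    1.15 -2.96]
slot 3.14 0.21 [ 0.16  0.21  1.55 -0.    1.38 -2.96]
slot 3.14 0.27 [ 0.16  0.17  1.47 -0.    1.5  -2.96]
```

View pics/c5.png

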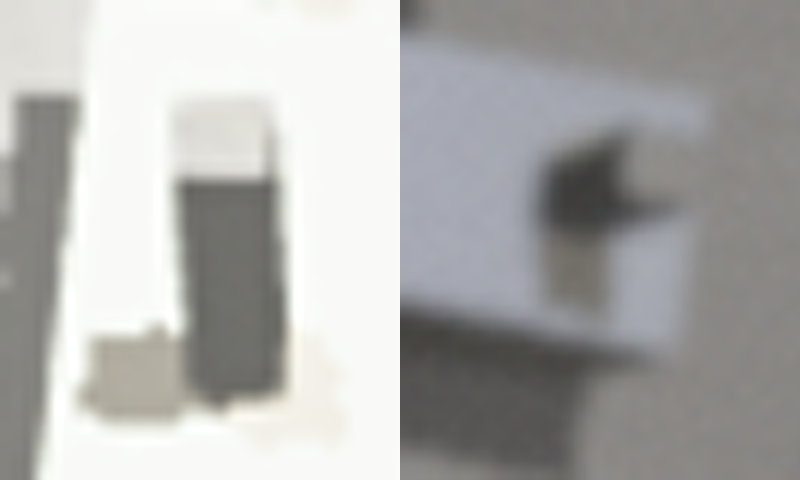

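Candidates: the dark square-gripped pin is at side (274,318) / top (411,237). The black round marker is at side (277,285) / top (382,230). The yellow look-alikes are at side (319,300), (251,370) / top (405,201), (450,255). I'm choosing the dark square grip at the stand's −y end: the close crop shows a flat square grip with no shaft visible, standing on the white block. Its base measures within about 3 to 6 mm of the computed hole.

```bash
python3 - <<'E'
from h import *
from workcell import bot
bot.goto(np.r_[HOLE,.25],down(SY)); print(bot.current_clock(),bot.current_ee_pos())
bot.set_gripper(.55,40); print(bot.current_clock())
bot.line_to(np.r_[HOLE,.16],max_speed=.15)
for n in("side","top"): cv2.imwrite(f"pics/{n}1.png",bot.read_camera(n)["pixels"])
print(bot.current_clock(),bot.current_ee_pos(),bot.current_contact_force(),bot.current_opening())
a=cv2.imread("pics/side1.png");b=cv2.imread("pics/top1.png")
cv2.imwrite("pics/c6.png",np.hstack([cv2.resize(a[230:390,200:360],None,fx=2.5,fy=2.5),cv2.resize(b[180:280,350:450],None,fx=4,fy=4)]))
E
```

```text
3.2833 [ 0.53057102 -0.26762965  0.24996117]
4.0333
4.8833 [ 0.53114669 -0.26900941  0.16168988] [0.13107827 0.13049719 1.05312393] 0.5508603322373312
```

View pics/c6.png

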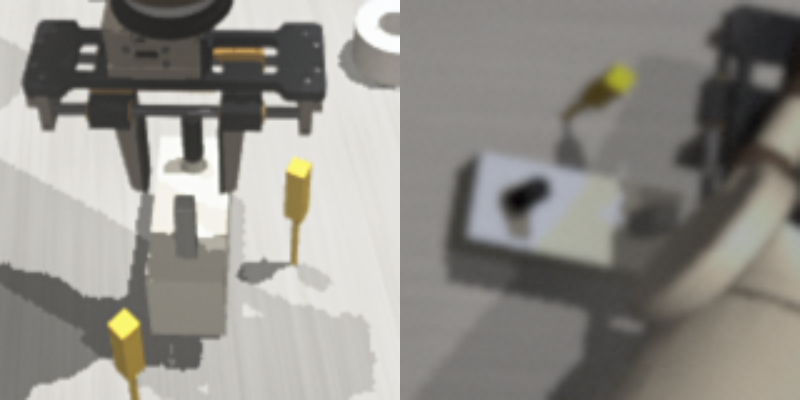

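The side view shows the open fingers straddling the pin (crop (186,225)), clear of the marker and both yellow ones. Next I descend and grip.

```bash
python3 - <<'E'
from h import *
from workcell import bot
bot.line_to(np.r_[HOLE,.086],max_speed=.08)
for i in range(4): print(np.round(bot.current_ee_pos(),4),np.round(bot.current_contact_force(),2),bot.current_clock())
bot.set_gripper(0.0,40)
print(bot.current_opening(),bot.current_opening()*.092,bot.current_clock(),np.round(bot.current_contact_force(),2),np.round(bot.current_ft_torque(),2))
bot.line_to(np.r_[HOLE,.11],max_speed=.06)
print(np.round(bot.current_ee_pos(),4),np.round(bot.current_contact_force(),2))
bot.line_to(np.r_[HOLE,.25],max_speed=.12)
print(np.round(bot.current_ee_pos(),4),np.round(bot.current_contact_force(),2),bot.current_opening(),bot.current_clock())
for n in("side","top"): cv2.imwrite(f"pics/{n}2.png",bot.read_camera(n)["pixels"])
a=cv2.imread("pics/side2.png");b=cv2.imread("pics/top2.png")
cv2.imwrite("pics/c7.png",np.hstack([cv2.resize(a[200:360,200:360],None,fx=2.5,fy=2.5),cv2.resize(b[180:280,350:450],None,fx=4,fy=4)]))
E
```

```text
[ 0.5307 -0.2687  0.0867] [ 0.03  0.25 -0.29] 5.9583
[ 0.5307 -0.2687  0.0867] [ 0.03  0.25 -0.29] 5.9583
[ 0.5307 -0.2687  0.0867] [ 0.03  0.25 -0.29] 5.9583
[ 0.5307 -0.2687  0.0867] [ 0.03  0.25 -0.29] 5.9583
0.17299045453222622 0.015915121816964813 6.575 [-0.18  0.58  0.24] [0.01 0.19 0.01]
[ 0.5304 -0.2684  0.1104] [ 0.14 -0.19  0.03]
[ 0.5298 -0.268   0.2489] [ 0.12 -0.13 -0.59] 0.17149491374359355 8.4417
```

View pics/c7.png

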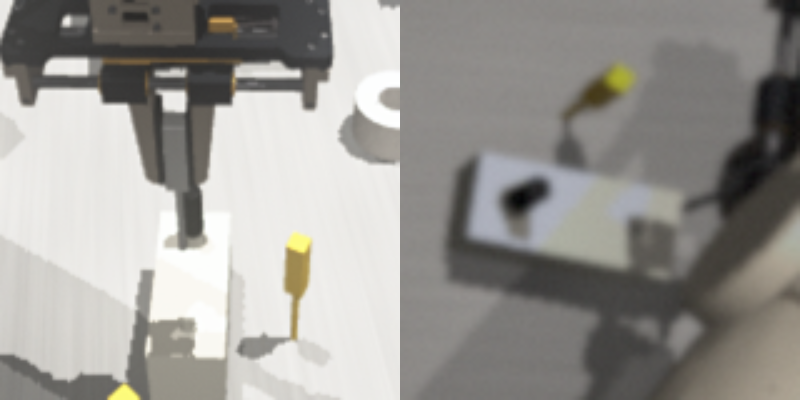

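```bash
python3 - <<'E'
from h import *
from workcell import bot
bot.goto(np.r_[SLOT,.26],down(PY)); 
bot.line_to(np.r_[SLOT,.130+.0805+.008],max_speed=.1); bot.hold(.2)
print(np.round(bot.current_ee_pos(),4),np.round(bot.current_contact_force(),2),bot.current_opening(),bot.current_clock())
for n in("side","top"): cv2.imwrite(f"pics/{n}3.png",bot.read_camera(n)["pixels"])
a=cv2.imread("pics/side3.png");b=cv2.imread("pics/top3.png")
cv2.imwrite("pics/c8.png",np.hstack([cv2.resize(a[140:190,240:290],None,fx=8,fy=8,interpolation=cv2.INTER_CUBIC),cv2.resize(b[155:255,185:285],None,fx=4,fy=4)]))
E
```

```text
[0.5541 0.2125 0.2195] [-0.72  0.57 -0.34] 0.17009719961750025 11.0667
```

View pics/c8.png

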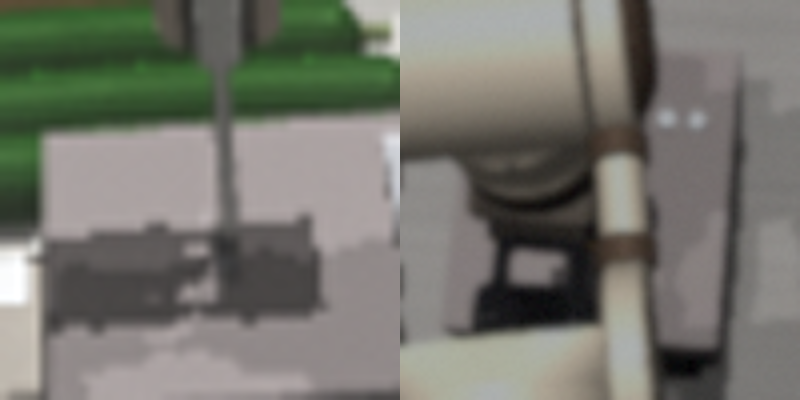

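```bash
python3 - <<'E'
from h import *
a=cv2.imread("pics/side3.png").astype(float).mean(2);o=cv2.imread("pics/side0.png").astype(float).mean(2)
print("now");print(a[150:180,260:278].astype(int))
print("orig");print(o[163:180,260:278].astype(int))
print("slot proj",proj("side",np.r_[SLOT,.13]),"tip (8mm)",proj("side",np.r_[SLOT,.138]),"70 up",proj("side",np.r_[SLOT,.208]))
e=[np.r_[SLOT+Rz(PY)@[sx*.0045,sy*.0185],.13] for sx,sy in((-1,1),(1,1),(1,-1),(-1,-1))]; print(proj("side",e))
c=np.vstack([o[150:190,250:290],a[150:190,250:290]])
cv2.imwrite("pics/c9.png",cv2.resize(np.hstack([o[150:190,250:290],a[150:190,250:290]]).astype(np.uint8),None,fx=10,fy=10,interpolation=cv2.INTER_NEAREST))
E
```

```text
now
[[ 76  76  76  75  76  75  77  91  80  77  73  73  72  73  73  72  72  73]
 [ 68  69  67  67  66  66  69  89  79  67  63  63  63  62  63  63  63  63]
 [ 62  60  61  60  59  59  63  89  80  64  58  59  59  60  59  58  57  57]
 [ 55  55  53  53  53  52  60  86  79  59  51  51  52  52  52  52  54  55]
 [ 53  54  53  55  54  61  66  89  82  76  75  74  75  85  87  90 100 104]
 [101 105 105 107 106 112 102  95  93 122 131 131 133 143 146 147 160 164]
 [159 164 164 164 165 163 139 104  98 152 165 164 163 165 166 164 166 166]
 [166 166 165 165 166 165 147 106  98 153 166 165 165 165 165 165 165 164]
 [165 164 165 163 164 165 163 112  96 151 165 165 164 165 164 164 164 164]
 [164 164 164 164 165 165 163 114  95 147 163 164 164 165 165 164 164 164]
 [164 164 164 163 164 165 164 116  96 134 160 164 165 164 163 164 165 165]
 [164 164 163 165 164 165 164 114  95 133 161 164 164 165 164 164 164 164]
 [164 163 165 164 164 165 163 116  97 138 161 165 165 165 165 165 164 165]
 [164 165 164 163 165 166 163 122  99 132 160 165 164 164 165 165 165 165]
 [165 164 164 163 164 164 164 121  98 119 157 
[... 1968 characters left out ...]
159 160 159 160]
 [160 160 160 161 161 160 143  95  73  78 131 156 161 160 160 160 161 160]
 [160 160 161 160 160 161 153 123 120 124 145 159 160 160 160 160 160 160]
 [161 160 160 160 160 160 160 158 159 160 160 161 160 161 160 160 160 161]
 [160 160 161 161 160 160 161 160 161 161 160 160 160 160 161 160 160 161]
 [161 160 161 160 161 160 160 161 160 161 160 160 160 160 160 161 161 160]
 [161 161 159 160 160 160 162 160 161 160 160 160 160 160 159 161 160 160]]
slot proj [[268.1853999  171.39925923]] tip (8mm) [[268.04735691 169.02289094]] 70 up [[266.78292956 147.2561561 ]]
[[266.28443484 168.01059425]
 [269.39950593 167.80642073]
 [270.13658601 174.87744839]
 [266.9380373  175.09051209]]
```

View pics/c9.png

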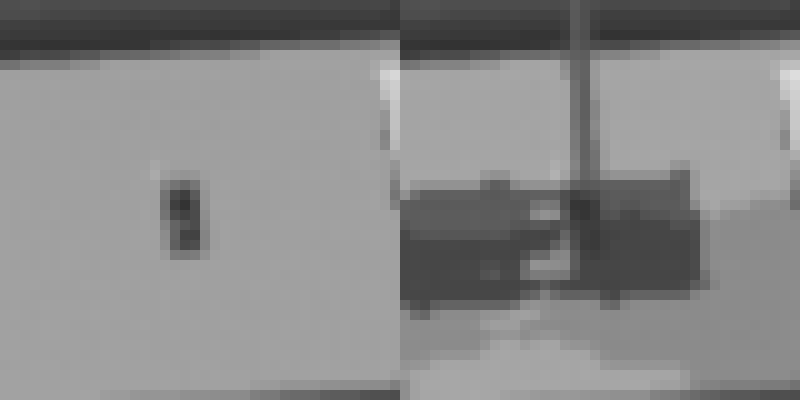

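Side view: the shaft comes down at col ≈268.2 (row 165), heading for ≈268.4 at the tip. The slot's centre is ≈268.0 at row 171. So the tip is about 1.8 mm too far in +x, and I'll shift it by that much and feel down with force checks.

```bash
cat >> h.py <<'E'
OFF=.0805
def st(bot):
    p=bot.current_ee_pos();f=bot.current_contact_force();return p,f
def feel_down(bot,xy,z0,z1,step,flim,f0,speed=.02,verbose=True):
    """step the TCP target down from z0 to z1 (TCP heights); stop when upward force rise > flim"""
    z=z0
    while z>z1:
        z=max(z-step,z1); bot.line_to(np.r_[xy,z],max_speed=speed)
        p,f=st(bot)
        if verbose: print("z cmd tip %.4f read %.4f xy %.4f %.4f F %s t %.2f"%(z-OFF,p[2]-OFF,p[0],p[1],np.round(f-f0,1),bot.current_clock()))
        if f[2]-f0[2]>flim: return z,True
    return z,False
E
python3 - <<'E'
from h import *
from workcell import bot
C=SLOT+[-.0018,0]
bot.line_to(np.r_[C,.13+OFF+.005],max_speed=.05)
F=[]
for i in range(5):
    bot.hold(.05); p,f=st(bot); F.append(f); print(np.round(p,4),np.round(f,2))
f0=np.mean(F,0)
z,hit=feel_down(bot,C,.13+OFF+.005,.13+OFF-.005,.002,2.5,f0)
print(z-OFF,hit)
cv2.imwrite("pics/side4.png",bot.read_camera("side")["pixels"])
E
```

```text
[0.5515 0.2124 0.2153] [ 0.62 -0.57 -0.35]
[0.5516 0.2124 0.2154] [-0.5   0.31 -0.4 ]
[0.5517 0.2124 0.2155] [ 0.57 -0.03 -0.17]
[0.5517 0.2124 0.2155] [-0.66 -1.03 -1.12]
[0.5518 0.2124 0.2155] [-0.35 -0.25 -0.11]
z cmd tip 0.1330 read 0.1327 xy 0.5516 0.2124 F [-0.   0.5  0.7] t 11.92
z cmd tip 0.1310 read 0.1308 xy 0.5516 0.2124 F [ 0.4  0.5 -0.6] t 12.17
z cmd tip 0.1290 read 0.1288 xy 0.5516 0.2124 F [-1.   0.   0.2] t 12.42
z cmd tip 0.1270 read 0.1268 xy 0.5516 0.2124 F [0.  0.3 0.3] t 12.67
z cmd tip 0.1250 read 0.1248 xy 0.5516 0.2124 F [ 0.8 -0.4 -0.6] t 12.92
0.125 False
```

```bash
python3 - <<'E'
from h import *
from workcell import bot
C=SLOT+[-.0018,0]
f0=np.array([-.1,-.3,-.4])
bot.line_to(np.r_[C,.121+OFF],max_speed=.02)
z,hit=feel_down(bot,C,.121+OFF,.109+OFF,.001,2.5,f0)
print(z-OFF,hit)
E
```

```text
z cmd tip 0.1200 read 0.1200 xy 0.5517 0.2124 F [-0.1  0.6 -0.3] t 13.57
z cmd tip 0.1190 read 0.1189 xy 0.5516 0.2124 F [-0.3  1.   0.1] t 13.82
z cmd tip 0.1180 read 0.1179 xy 0.5517 0.2124 F [-0.8  0.5  0. ] t 14.07
z cmd tip 0.1170 read 0.1169 xy 0.5517 0.2124 F [0.5 1.1 0.2] t 14.32
z cmd tip 0.1160 read 0.1159 xy 0.5517 0.2124 F [ 0.5  0.5 -0.4] t 14.57
z cmd tip 0.1150 read 0.1149 xy 0.5517 0.2125 F [ 0.7  0.6 -1.1] t 14.82
z cmd tip 0.1140 read 0.1139 xy 0.5517 0.2124 F [ 0.4  0.8 -0.8] t 15.07
z cmd tip 0.1130 read 0.1129 xy 0.5517 0.2124 F [ 0.7  0.4 -0.3] t 15.32
z cmd tip 0.1120 read 0.1119 xy 0.5517 0.2124 F [0.5 1.4 1. ] t 15.57
z cmd tip 0.1110 read 0.1109 xy 0.5517 0.2124 F [ 0.6  0.7 -0.1] t 15.82
z cmd tip 0.1100 read 0.1099 xy 0.5517 0.2124 F [ 0.5  1.  -0.4] t 16.07
z cmd tip 0.1090 read 0.1089 xy 0.5517 0.2124 F [ 0.6  2.  -0.1] t 16.32
0.109 False
```

```bash
python3 - <<'E'
from h import *
from workcell import bot
bot.hold(.1);print(st(bot))
a=bot.read_camera("side")["pixels"];cv2.imwrite("pics/side5.png",a);o=cv2.imread("pics/side3.png")
cv2.imwrite("pics/c10.png",np.hstack([cv2.resize(i[110:190,235:305],None,fx=5.5,fy=6,interpolation=cv2.INTER_CUBIC) for i in(o,a)]))
print(proj("side",np.r_[SLOT,.109+.07]),proj("side",np.r_[SLOT,.13]))
E
```

```text
(array([0.55167507, 0.2124161 , 0.18941988]), array([-0.24635231,  0.26211595, -0.26372355]))
[[267.31943467 156.49192939]] [[268.1853999  171.39925923]]
```

View pics/c10.png

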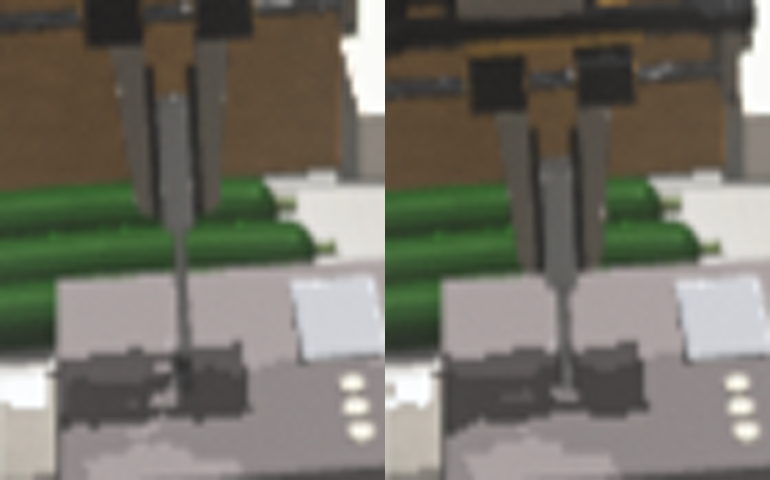

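The left picture is before and the right one now. The grip has come down to about row 158 and the shaft runs into the slot, so by position the tip is already about 9 mm below the plate's top, with no force. The first spot happened to be over the window. Next I press gently.

```bash
python3 - <<'E'
from h import *
from workcell import bot
C=SLOT+[-.0018,0]
f0=np.array([-.1,-.3,-.4])
z,hit=feel_down(bot,C,.109+OFF,.0995+OFF,.001,7.9,f0)
print(z-OFF,hit); bot.hold(.4); print(st(bot)[1])
a=bot.read_camera("side")["pixels"];cv2.imwrite("pics/side6.png",a)
cv2.imwrite("pics/c11.png",cv2.resize(a[130:250,210:330],None,fx=4,fy=4,interpolation=cv2.INTER_CUBIC))
E
```

```text
z cmd tip 0.1080 read 0.1079 xy 0.5517 0.2124 F [1.4 0.9 0.2] t 16.72
z cmd tip 0.1070 read 0.1069 xy 0.5517 0.2124 F [0.9 2.7 0.1] t 16.97
z cmd tip 0.1060 read 0.1059 xy 0.5517 0.2124 F [ 0.4  1.2 -0.3] t 17.22
z cmd tip 0.1050 read 0.1049 xy 0.5517 0.2124 F [-0.4  2.1 -1.1] t 17.47
z cmd tip 0.1040 read 0.1045 xy 0.5518 0.2124 F [-0.2  1.2  3.1] t 17.72
z cmd tip 0.1030 read 0.1043 xy 0.5519 0.2124 F [-2.9  0.4  8. ] t 17.97
0.103 True
[-1.69880361  0.51102461  7.26690022]
```

View pics/c11.png

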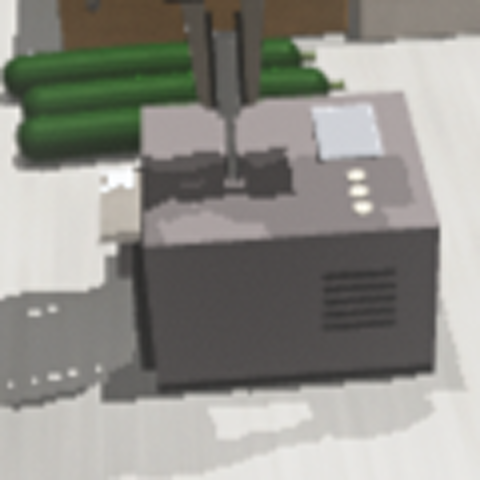

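```bash
python3 - <<'E'
from h import *
a=cv2.imread("pics/side6.png").astype(float).mean(2).astype(int)
for r in range(150,182): print(r,a[r,258:280])
for z in(.104,.118,.13): print(z,"grip bottom row",proj("side",np.r_[SLOT,z+.07]),"top",proj("side",np.r_[SLOT,z+.13]))
i=cv2.imread("pics/side6.png");cv2.imwrite("pics/c12.png",cv2.resize(i[125:185,245:295],None,fx=10,fy=10,interpolation=cv2.INTER_NEAREST))
E
```

```text
150 [74 78 80 80 61 48 85 95 95 96 95 77 51 63 79 79 78 73 73 72 72 73]
151 [64 77 80 79 61 47 85 94 95 96 95 81 52 63 78 80 75 65 61 61 63 63]
152 [56 75 81 79 62 48 85 95 95 97 95 81 52 62 78 81 74 61 58 56 56 56]
153 [56 73 79 80 61 47 87 95 96 96 97 86 54 59 77 80 72 57 55 54 54 55]
154 [ 51  65  76  79  64  49  85  95  95  96  97  97  58  54  74  80  85  89
  99 103 103 104]
155 [ 88  93  85  79  68  49  71  91  95  96  99  99  61  56  77  95 127 143
 158 164 164 164]
156 [147 145 122  95  78  58  71  89  95  96  97  98  88 101 115 133 157 164
 165 166 164 166]
157 [164 164 161 135 120 109  94  92  94  95  96  98 132 157 163 164 165 164
 164 163 164 164]
158 [164 164 164 163 163 160 128 103  97  96 101 111 153 165 164 164 163 164
 163 164 164 164]
159 [164 164 164 164 164 165 145 129 108  99 116 138 160 164 164 165 163 163
 164 163 163 164]
160 [163 163 163 164 162 164 164 161 120  98 123 157 165 165 163 163 164 163
 164 164 164 164]
161 [163 163 163 164 163 164 165 163 122  96 109 154 164 164 163 163 164 164
 164 164 163 164]
162 [164 163 163 163 163 162 164 163 125  98 112 155
[... 1243 characters left out ...]
8  69  68  69]
177 [70 70 70 68 69 67 68 67 73 74 74 73 75 71 68 69 68 68 69 67 68 71]
178 [68 68 67 70 70 69 69 71 90 97 96 96 97 96 77 70 69 70 70 70 72 93]
179 [ 70  70  78  93  97  98  97 100 130 137 138 137 137 137 110  97  98  98
  97  97 101 128]
180 [108 102 108 132 137 137 138 137 139 139 140 139 139 140 138 137 137 137
 138 136 137 140]
181 [150 142 137 139 139 139 138 139 139 138 137 138 138 138 138 139 139 138
 139 139 140 138]
0.104 grip bottom row [[267.41008553 158.0524566 ]] top [[266.28579373 138.69811299]]
0.118 grip bottom row [[267.15490819 153.6596558 ]] top [[266.01152    133.97657363]]
0.13 grip bottom row [[266.93278762 149.83591727]] top [[265.77264113 129.86434604]]
```

View pics/c12.png

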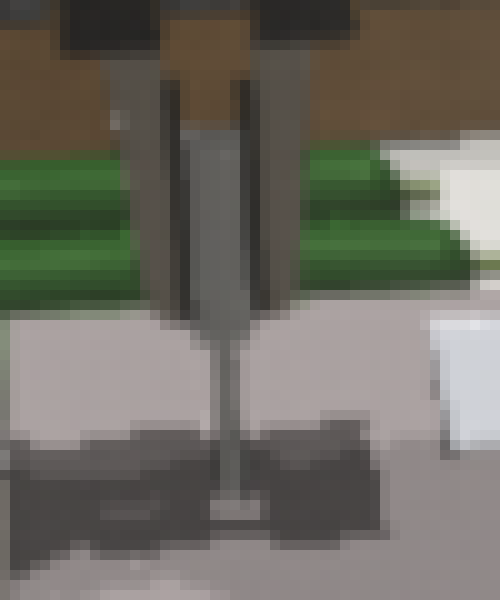

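```bash
python3 - <<'E'
from h import *
from workcell import bot
C=SLOT+[-.0018,0]
f0=np.array([-.1,-.3,-.4])
p,f=st(bot);print(np.round(p-[0,0,OFF],4),np.round(f-f0,1),bot.current_opening(),np.round(bot.current_ft_torque(),2))
z,hit=feel_down(bot,C,.103+OFF,.1015+OFF,.0005,14,f0)
p,f=st(bot);print(np.round(p-[0,0,OFF],4),np.round(f-f0,1),np.round(bot.current_ft_torque(),2))
E
```

```text
[0.5519 0.2124 0.1043] [-2.4  0.3  6.4] 0.1703043165589324 [0.09 0.72 0.  ]
z cmd tip 0.1025 read 0.1042 xy 0.5519 0.2125 F [-2.9  0.2  9.7] t 18.67
z cmd tip 0.1020 read 0.1040 xy 0.5520 0.2125 F [-3.6  0.6 11.1] t 18.92
z cmd tip 0.1015 read 0.1036 xy 0.5520 0.2125 F [-3.8  1.4 11.7] t 19.17
[0.552  0.2125 0.1036] [-3.8  1.4 11.7] [0.02 1.09 0.01]
```

Contact came at about 0.1045, near latch level, but it is stiffer than the plunger should be, with some side load (Fx −3.8). I'll back off and feel the free play sideways inside the window so I can press centred, before pushing any harder.

```bash
python3 - <<'E'
from h import *
from workcell import bot
C=SLOT+[-.0018,0]; Z=.1075+OFF
f0=np.array([-.1,-.3,-.4])
bot.line_to(np.r_[C,Z],max_speed=.02)
bot.hold(.1);p,f=st(bot);print("up",np.round(p-[0,0,OFF],4),np.round(f-f0,1))
ex=Rz(PY)
for ax in(1,0):
  for s in(1,-1):
    for k in range(1,8 if ax else 6):
        d=np.zeros(2);d[ax]=s*k*.0007
        bot.line_to(np.r_[C+ex@d,Z],max_speed=.02);bot.hold(.03);p,f=st(bot);g=ex.T@(f-f0)[:2]
        print("xy"[ax],round(d[ax]*1e3,1),np.round((p-[0,0,OFF])*1e3,1),np.round(np.r_[g,f[2]-f0[2]],1),round(bot.current_clock(),2))
        if abs(g[ax])>3: break
    bot.line_to(np.r_[C,Z],max_speed=.03)
E
```

```text
up [0.5517 0.2124 0.1073] [-0.6  2.   0. ]
y 0.7 [551.7 212.8 107.3] [-0.4  1.1 -0.1] 20.0
y 1.4 [551.7 213.7 107.4] [ 0.3  0.3 -0.5] 20.28
y 2.1 [551.7 214.5 107.5] [0.8 0.2 0.5] 20.57
y 2.8 [551.7 215.2 107.5] [ 0.4  0.2 -0.2] 20.85
y 3.5 [551.8 215.9 107.5] [-0.2  0.6 -0.8] 21.13
y 4.2 [551.8 216.6 107.5] [-0.1 -0.2 -0.1] 21.42
y 4.9 [551.8 216.9 107.5] [-0.2 -2.8 -0.4] 21.7
y -0.7 [551.7 212.2 107.5] [ 0.4  2.3 -0.7] 22.3
y -1.4 [551.6 211.8 107.5] [ 0.2  4.6 -0.9] 22.58
x 0.7 [552.2 212.3 107.4] [-0.6  2.2  0.1] 23.12
x 1.4 [553.  212.3 107.4] [-0.7  3.2 -0.5] 23.4
x 2.1 [553.9 212.3 107.4] [-2.   2.7 -1.2] 23.68
x 2.8 [554.3 212.3 107.4] [-1.8  1.4  0.2] 23.97
x 3.5 [554.6 212.3 107.4] [-5.2  1.4  1.5] 24.25
x -0.7 [551.5 212.4 107.8] [0.7 1.6 0.6] 24.8
x -1.4 [550.8 212.4 107.8] [2.6 1.9 0.8] 25.08
x -2.1 [550.5 212.4 107.8] [ 5.   2.  -1.3] 25.37
```

The free play is clear: y −0.1…+4.5 mm and x −1.2…+2.2 mm around my spot. So the pin is in the window but was leaning on its −y wall. Next I centre it and press.

```bash
python3 - <<'E'
from h import *
from workcell import bot
C=SLOT+[-.0018,0]+Rz(PY)@[.0004,.0022]
f0=np.array([-.1,-.3,-.4])
bot.line_to(np.r_[C,.1075+OFF],max_speed=.02)
z,hit=feel_down(bot,C,.1075+OFF,.0995+OFF,.001,8.5,f0)
a=bot.read_camera("side")["pixels"];cv2.imwrite("pics/side7.png",a)
print(z-OFF,hit);bot.hold(.3);p,f=st(bot);print(np.round(p-[0,0,OFF],4),np.round(f-f0,1))
E
```

```text
z cmd tip 0.1065 read 0.1063 xy 0.5519 0.2145 F [0.2 0.2 0.1] t 26.12
z cmd tip 0.1055 read 0.1054 xy 0.5521 0.2146 F [1.  0.2 0.6] t 26.38
z cmd tip 0.1045 read 0.1044 xy 0.5521 0.2146 F [-0.  -0.4 -0.8] t 26.62
z cmd tip 0.1035 read 0.1040 xy 0.5523 0.2146 F [-1.3 -0.1  3.5] t 26.88
z cmd tip 0.1025 read 0.1038 xy 0.5524 0.2147 F [-3.  -0.5  7.8] t 27.12
z cmd tip 0.1015 read 0.1033 xy 0.5524 0.2147 F [-2.6  0.3  9.7] t 27.38
0.10149999999999999 True
[0.5524 0.2147 0.1034] [-3.4 -0.7  9.9]
```

```bash
python3 - <<'E'
from h import *
a=cv2.imread("pics/side7.png");b=cv2.imread("pics/side3.png")
cv2.imwrite("pics/c13.png",np.hstack([cv2.resize(i[130:230,215:325],None,fx=3.6,fy=4,interpolation=cv2.INTER_CUBIC) for i in(b,a)]))
from workcell import bot
print(Ro.from_rotvec(bot.current_tool_rot()).as_matrix().round(4), bot.current_opening(), bot.current_effort())
E
```

```text
[[ 9.999e-01 -1.690e-02  1.100e-03]
 [-1.690e-02 -9.999e-01  1.000e-04]
 [ 1.100e-03 -1.000e-04 -1.000e+00]] 0.17089929663266298 [-3.36980922e-01 -3.60030735e+01 -2.91167039e+01  1.23764332e-01
 -1.39131177e+00  2.44626695e-03]
```

View pics/c13.png

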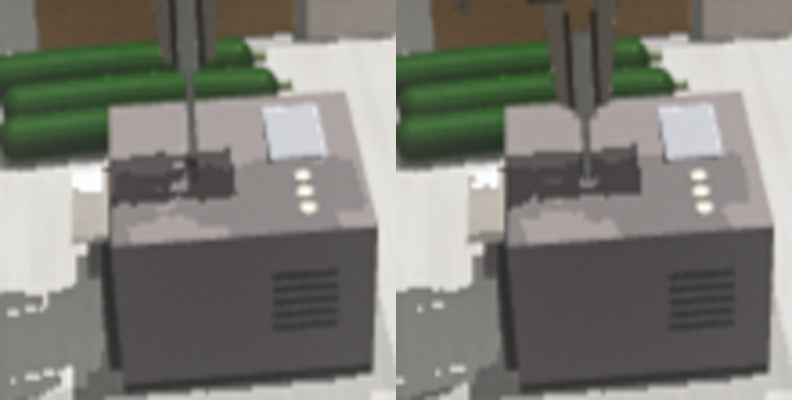

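The drawer is still shut, the pin hasn't slipped (ee readings are consistent), and pressing at the window centre picks up about 3 N of side load from arm compliance, which may be jamming the plunger. I'll press in small steps while nulling the side force, capped well below 25 N.

```bash
cat >> h.py <<'E'
def press(bot,xy,z0,z1,step,flim,f0,K=3400.,sp=.02):
    xy=np.array(xy,float);z=z0;zs=[]
    while z>z1-1e-9:
        bot.line_to(np.r_[xy,z],max_speed=sp);bot.hold(.06)
        p,f=st(bot);g=f-f0
        print("cmd %.4f read %.4f xy %.4f %.4f F %s t %.2f"%(z-OFF,p[2]-OFF,p[0],p[1],np.round(g,1),bot.current_clock()))
        if g[2]>flim: break
        if g[2]>2: xy+=np.clip(.6*g[:2]/K,-.0008,.0008)
        z-=step
    return xy,z
E
python3 - <<'E'
from h import *
from workcell import bot
C=SLOT+[-.0018,0]+Rz(PY)@[.0004,.0022]
f0=np.array([-.1,-.3,-.4])
bot.line_to(np.r_[C,.106+OFF],max_speed=.03)
xy,z=press(bot,C,.1045+OFF,.0985+OFF,.0007,14.5,f0)
print(xy-C,z-OFF)
a=bot.read_camera("side")["pixels"];cv2.imwrite("pics/side8.png",a)
E
```

```text
cmd 0.1045 read 0.1041 xy 0.5519 0.2145 F [-0.3  0.5 -0.9] t 28.33
cmd 0.1038 read 0.1038 xy 0.5521 0.2146 F [-0.6 -0.2 -0.1] t 28.64
cmd 0.1031 read 0.1036 xy 0.5522 0.2146 F [-1.8  0.5  3.7] t 28.95
cmd 0.1024 read 0.1035 xy 0.5522 0.2147 F [-2.4  0.3  7.2] t 29.26
cmd 0.1017 read 0.1034 xy 0.5521 0.2147 F [-1.6 -2.1  9.8] t 29.57
cmd 0.1010 read 0.1031 xy 0.5520 0.2146 F [-1.9  0.6 10.5] t 29.88
cmd 0.1003 read 0.1026 xy 0.5520 0.2146 F [-2.  -0.8 10.9] t 30.18
cmd 0.0996 read 0.1022 xy 0.5519 0.2146 F [-1.9 -0.4 10.9] t 30.49
cmd 0.0989 read 0.1016 xy 0.5518 0.2146 F [-0.7 -0.2 11. ] t 30.80
[-0.00215557 -0.00035903] 0.09819999999999994
```

Contact level moves down with each poke (.1045 → .1040 → .1037) and the force levels off at about 11 N. So either the pin is sliding up in the grip or the plunger is creeping. I'll compare finger ends with the grip edges before and after.

```bash
python3 - <<'E'
from h import *
ims=[cv2.imread(f"pics/side{k}.png") for k in(3,5,8)]
cv2.imwrite("pics/c14.png",np.hstack([cv2.resize(i[r:r+50,252:282],None,fx=8.5,fy=10,interpolation=cv2.INTER_CUBIC) for i,r in zip(ims,(112,118,122))]))
E
```

```text
(no output)
```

View pics/c14.png

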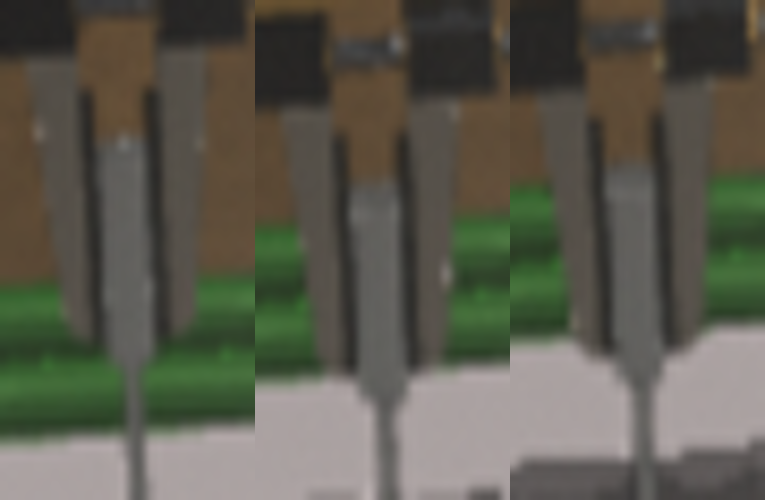

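The pad-top to grip-top gap hasn't shrunk (≈45→48→50 units, 10 per pixel), while a 2.9 mm slide would have cost about 9 units. So the pin isn't sliding, and the tip really is going down. I'll continue pressing with an 18 N cap and watch the drawer.

```bash
python3 - <<'E'
from h import *
from workcell import bot
C=SLOT+[-.0018,0]+Rz(PY)@[.0004,.0022]+[-.0021,-.0003]
f0=np.array([-.1,-.3,-.4])
ref=bot.read_camera("side")["pixels"].astype(float)
z=.0982+OFF
for k in range(4):
    xy,z=press(bot,C,z,z-.0014+.0001,.0007,17,f0); C=xy
    im=bot.read_camera("side")["pixels"]; d=np.abs(im.astype(float)-ref).mean(2)[150:240,200:248]
    print("drawer-region change",d.mean().round(2),(d>25).sum())
    if (d>25).sum()>150: break
cv2.imwrite("pics/side9.png",im); print(C-SLOT)
cv2.imwrite("pics/c15.png",cv2.resize(im[120:240,200:320],None,fx=5,fy=5,interpolation=cv2.INTER_CUBIC))
E
```

```text
cmd 0.0982 read 0.1009 xy 0.5518 0.2146 F [ 0.  -0.2 12.5] t 31.21
cmd 0.0975 read 0.0993 xy 0.5518 0.2145 F [0.4 0.5 6.8] t 31.52
drawer-region change 16.57 751
[-0.00339102  0.00195184]
```

View pics/c15.png

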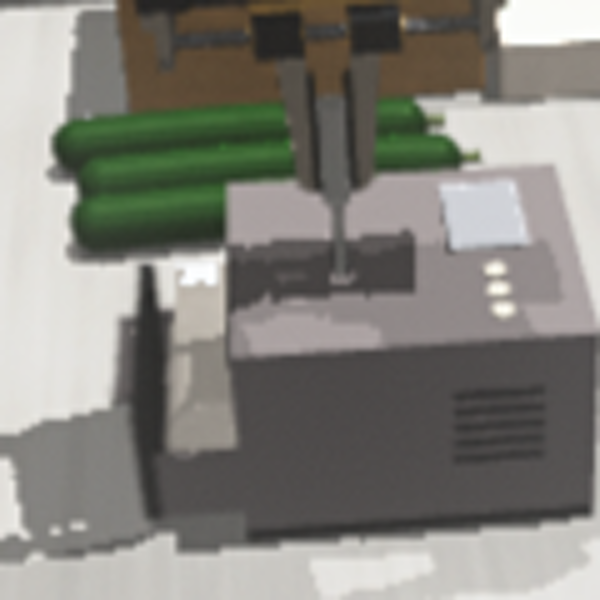

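The drawer is out: its black front now stands at about (149,390) in the crop, well clear of the housing, with a peak press of about 12.5 N. Next: re-centre, withdraw and return to the stand.

```bash
python3 - <<'E'
from h import *
from workcell import bot
C0=SLOT+[-.0018,0]+Rz(PY)@[.0004,.0022]
f0=np.array([-.1,-.3,-.4])
p=bot.current_ee_pos()
bot.line_to(np.r_[C0,.1015+OFF],max_speed=.03); print(np.round(st(bot)[1]-f0,1))
bot.line_to(np.r_[C0,.112+OFF],max_speed=.04); print(np.round(st(bot)[1]-f0,1))
bot.line_to(np.r_[C0,.27],max_speed=.1); print(np.round(st(bot)[1]-f0,1),bot.current_opening(),bot.current_clock())
bot.goto(np.r_[HOLE,.27],down(SY))
bot.line_to(np.r_[HOLE,.076+OFF+.012],max_speed=.12);bot.hold(.15)
print(np.round(bot.current_ee_pos(),4),np.round(st(bot)[1],1),bot.current_clock())
for n in("side","top"): cv2.imwrite(f"pics/{n}10.png",bot.read_camera(n)["pixels"])
a=cv2.imread("pics/side10.png");b=cv2.imread("pics/side2.png")
print("hole",proj("side",np.r_[HOLE,.076]),"tip",proj("side",np.r_[HOLE,.088]))
cv2.imwrite("pics/c16.png",np.hstack([cv2.resize(a[260:360,240:310],None,fx=5.5,fy=6,interpolation=cv2.INTER_CUBIC),cv2.resize(b[210:310,240:310],None,fx=5.5,fy=6,interpolation=cv2.INTER_CUBIC)]))
E
```

```text
[-1.3 -0.5  5.6]
[ 0.7  1.2 -0.3]
[ 0.4  0.9 -0.5] 0.1707373303284129 33.2083
[ 0.5308 -0.2688  0.1696] [ 0.   0.7 -0.2] 36.1083
hole [[275.02532105 329.49406651]] tip [[274.79077242 325.86578436]]
```

View pics/c16.png

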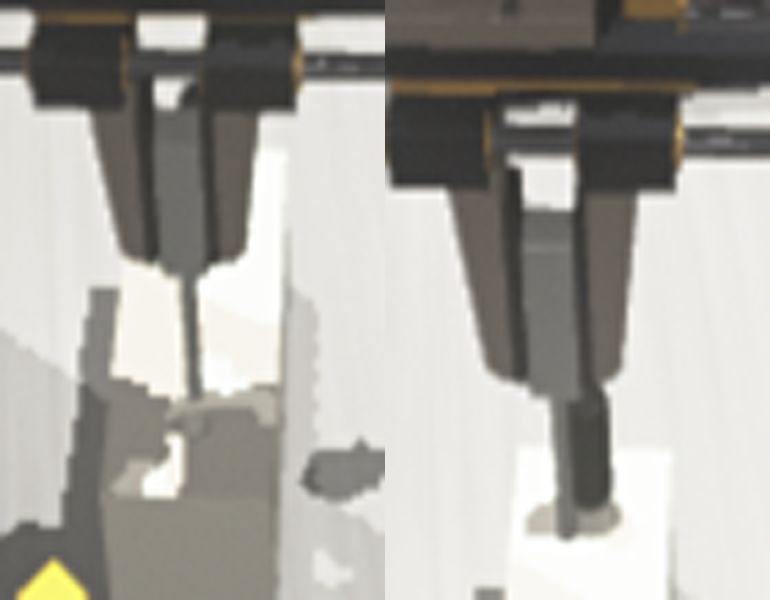

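The tip is at side px (275.5, 325.8), within about 0.7 px of the predicted spot over the hole, and the shaft is upright. I'll insert it with force checks.

```bash
python3 - <<'E'
from h import *
from workcell import bot
f0=np.array([-.1,-.1,-.5])
z=.076+OFF+.012
for zt in (.080,.076,.073,.070,.066,.060,.050,.040,.030,.020,.014,.011,.009):
    bot.line_to(np.r_[HOLE,zt+OFF],max_speed=.04)
    p,f=st(bot);print(zt,np.round(p-[0,0,OFF],4),np.round(f-f0,1),round(bot.current_clock(),2))
    if np.abs(f-f0)[2]>4 or np.hypot(*(f-f0)[:2])>5: print("STOP");break
E
```

```text
0.08 [ 0.5299 -0.268   0.0793] [ 0.8  1.1 -0. ] 36.56
0.076 [ 0.5301 -0.2682  0.0756] [ 0.1 -0.4 -0.7] 36.81
0.073 [ 0.5302 -0.2683  0.0728] [ 0.1 -0.6  0.8] 37.06
0.07 [ 0.5301 -0.2682  0.0697] [-0.3  0.4 -0.3] 37.31
0.066 [ 0.53   -0.2682  0.0656] [ 0.2  0.7 -0.5] 37.56
0.06 [ 0.53   -0.2681  0.0595] [-0.3 -0.2 -0.4] 37.86
0.05 [ 0.53   -0.2682  0.0495] [-0.1  0.7 -0.2] 38.26
0.04 [ 0.53   -0.2682  0.0396] [ 0.7 -0.  -0.8] 38.66
0.03 [ 0.53   -0.2682  0.0295] [ 0.1 -0.1 -0.5] 39.06
0.02 [ 0.53   -0.2682  0.0196] [0.2 0.  0. ] 39.46
0.014 [ 0.53   -0.2682  0.0136] [-0.4  0.3 -0.7] 39.76
0.011 [ 0.5301 -0.2683  0.0108] [ 0.9 -0.1 -0.2] 40.01
0.009 [ 0.5302 -0.2683  0.0089] [-0.9  0.1 -0.7] 40.26
```

```bash
python3 - <<'E'
from h import *
from workcell import bot
f0=np.array([-.1,-.1,-.5])
z,hit=feel_down(bot,HOLE,.009+OFF,.0025+OFF,.0006,2.5,f0)
print(z-OFF,hit)
E
```

```text
z cmd tip 0.0084 read 0.0084 xy 0.5303 -0.2684 F [-0.1  0.3  0.2] t 40.51
z cmd tip 0.0078 read 0.0077 xy 0.5302 -0.2683 F [-0.1  0.6 -0.7] t 40.76
z cmd tip 0.0072 read 0.0071 xy 0.5302 -0.2683 F [0.2 0.1 0.1] t 41.01
z cmd tip 0.0066 read 0.0065 xy 0.5302 -0.2683 F [-0.2  1.4 -0.1] t 41.26
z cmd tip 0.0060 read 0.0059 xy 0.5302 -0.2683 F [ 0.9 -0.2 -0.2] t 41.51
z cmd tip 0.0054 read 0.0055 xy 0.5304 -0.2684 F [0.  0.1 1.7] t 41.76
z cmd tip 0.0048 read 0.0055 xy 0.5304 -0.2685 F [-1.7  1.1  6.1] t 42.01
0.004799999999999971 True
```

The grip is resting on the stand's top (contact at 0.0055, nominal 0.006). I'll relieve the load and let go.

```bash
python3 - <<'E'
from h import *
from workcell import bot
bot.line_to(np.r_[HOLE,.0056+OFF],max_speed=.02)
bot.set_gripper(.45,40); print(bot.current_opening(),np.round(bot.current_contact_force(),1),bot.current_clock())
bot.line_to(np.r_[HOLE,.16],max_speed=.08)
bot.line_to(np.r_[HOLE,.26],max_speed=.15)
bot.goto([.35,0,.30],down(0)); bot.hold(.3)
print(bot.current_ee_pos(),np.round(bot.current_contact_force(),1),bot.current_clock())
for n in("side","top"): cv2.imwrite(f"pics/{n}11.png",bot.read_camera(n)["pixels"])
a=cv2.imread("pics/side11.png");b=cv2.imread("pics/top11.png");o=cv2.imread("pics/side0.png")
cv2.imwrite("pics/c17.png",np.hstack([cv2.resize(i[260:380,230:330],None,fx=3.9,fy=4.5,interpolation=cv2.INTER_CUBIC) for i in(o,a)]))
E
```

```text
0.44946245613800284 [-0.   0.2 -0.2] 42.8083
[ 0.35021952 -0.00035566  0.29991973] [ 0.2  0.4 -0.3] 46.2333
```

View pics/c17.png

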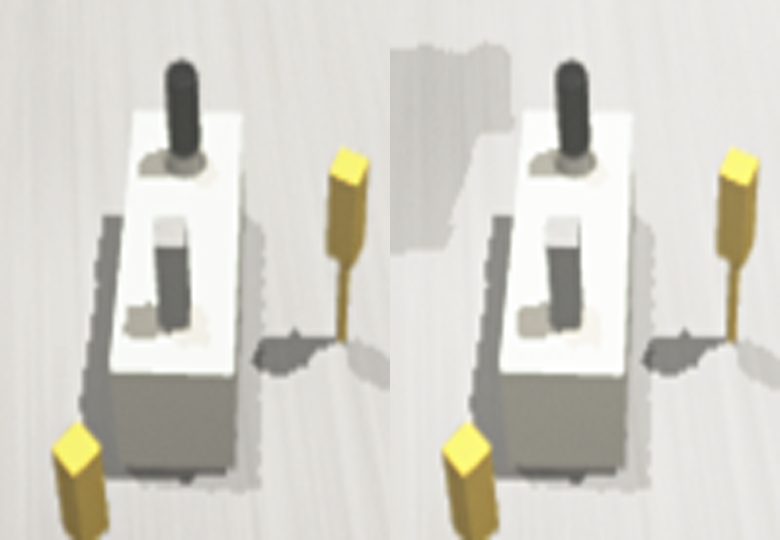

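View pics/side11.png

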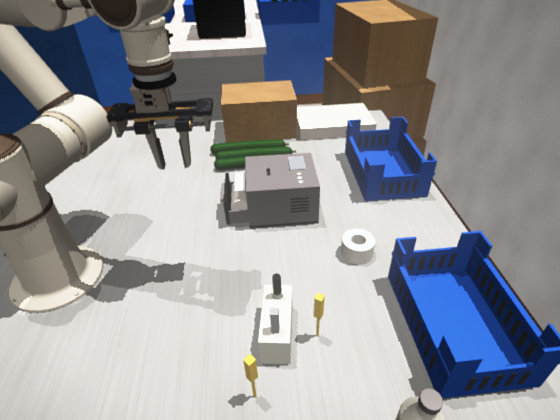

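View pics/top11.png

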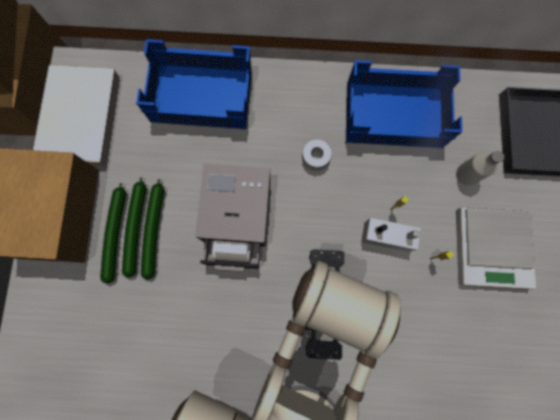

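The pin stands in its hole as at the start (side (274,318)), with the drawer out at top (231,264). The marker, yellow look-alikes, roll and cucumbers are unmoved and the gripper is clear, so I'm handing in.

```bash
python3 - <<'E'
from workcell import bot
bot.job_done(); print(bot.current_clock())
E
```

```text
the job is handed in; nothing more can be done
the job is handed in; nothing more can be done
```

The drawer is out, the release pin is back in its hole in the stand, and the job was handed in at about 46 s of the 72 s allowed.

**Pressing the latch:** The first probe went through the slot and the window. I felt for the window's walls and centred the pin at about +2.2 mm along the slot from where I first probed, then pressed until the drawer sprang out.

**Putting the pin back:** I lowered the pin until its grip touched the stand's top, eased the load off and let go.

**Last checks:**
- The pictures show the drawer fully out and the pin standing as it did at the start. The marker, roll, cucumbers and yellow look-alikes are where they were, and the gripper is clear.
- The tip height read 5.5 mm when the grip touched the stand, where 6 mm was expected.

**What disagreed:** The plunger felt stiffer than described. It barely moved before about 10 N and tripped after a peak of about 12.5 N, not about 8 N, still well under 25 N. I did not find the cause. Some side load of up to about 4 N, from the arm giving way as it pressed, may have added friction. I cancelled that load during the final press.

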